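# Close a culture dish and stand it on the inclined rack

### The job

Get the square culture dish on the level landing of the dark steel incline stand ready for root growth: press its raised lid fully shut, and push the dish over the crest and down the slope until its leading edge rests square against the cleat at the bottom, beside (not on) the finished dish already there. Leave that finished dish and the small round dish on the landing where they are, and take the hand away.

Things in the scene. Friction and masses are not known exactly. Their poses are not given: they have to be found in the camera images.
- stand: Fixed dark steel incline stand, 240 mm wide (its y): a level landing and a slope meeting at a straight crest. Origin: on the table under the middle of the crest. x points level from landing over the crest and down the slope, y to the left, z up. Landing: x = -110 mm to 0, top 63 mm above the table. Slope: from x = 0, falling at 20 degrees. Place and heading vary.
- slope: The stand's sloping part. Origin: on its surface at the middle of the crest. x points down along the surface, y across (as the stand's y), z square out of it. The cleat, an aluminium bar 10 mm high and 6 mm thick over the full width, has its uphill face at x = 125 mm, the slope's bottom. The right half (y below 0) is free, the left half holds the finished dish.
- dish: Loose square dish to be set: clear base 90 x 90 x 14 mm, white-rimmed lid 92 x 92 mm, about 125 g; too wide to grip. Origin: centre of its underside, z up through the lid. Starts flat on the landing's right half (stand y about -60 mm), up to 0.2 rad askew. Against the cleat its origin is at slope x = 80 mm. Friction (varying) holds it on the slope: it does not slide by itself.
- lid (a joint): How far the dish's lid is pressed down, m: 0 is highest, its top 24 mm above the dish's underside; 0.006 is fully shut, its top 18 mm above. The lid moves only along the dish's z, starts 4.5 to 6 mm proud, takes a push of about 5 N anywhere near its middle and stays where it is left.
- neighbour: The finished dish, same shape with its lid shut, total height 18 mm, 120 g, loose; standing against the cleat in the left half of the slope (y about +60 mm). Origin: centre of its underside. To be left alone.
- petri: Small round dish, 54 mm across and 14 mm high, loose, on the landing in the left half (stand y about +75 mm). Origin: centre of its underside. To be left alone.
There are look-alikes about, which are no part of the job. Leave any green or turquoise look-alike of the dish alone.

How it is judged:
At the end, for the whole second after the job is handed in: Lid down over 5 of 6 mm. Dish at rest, flat on the slope (3 mm, 0.05 rad), against the cleat (centre 75 to 84 mm down the slope, turned under 0.09 rad), 31 to 78 mm right of the middle. Finished dish within 10 mm, round dish within 20 mm of its start (value of joint lid above 0.005 m and x of dish in the frame of slope between 0.075 and 0.084 m and y of dish in the frame of slope between -0.078 and -0.031 m and z of dish in the frame of slope between -0.003 and 0.003 m and angle between the x axis of dish and the x axis of slope, either way round below 0.09 rad and angle between the z axis of dish and the z axis of slope, either way round below 0.05 rad and linear speed of dish below 0.01 m/s and distance of neighbour from where it was at the start of the episode below 0.01 m and distance of petri from where it was at the start of the episode below 0.02 m); the robot touches nothing.
It fails at once if the finished dish already standing on the slope is knocked away (distance of neighbour from where it was at the start of the episode above 0.03 m).
It fails at once if the small round dish on the landing is knocked away (distance of petri from where it was at the start of the episode above 0.03 m).
It fails at once if the dish is tipped up or falls from the stand (angle between dish's own z axis and vertical above 0.7 rad or height (world z) of dish below 0.015 m).
It also fails if it takes over 42 s, if anything falls off the work surface, if the arm or the gripper's body presses on something with over 40 N, if the wrist force passes 120 N, or if a joint passes its speed limit or range.

### The arm

A 6-joint arm with a two-finger parallel gripper is mounted at the origin on the work surface. World frame = base frame: x ahead of the robot, y to its left, z up, the work surface at z = 0. Lengths are in m, angles in rad, forces in N, time in s.
With the tool pointing down it reaches from about 0.325 to 0.775 m from the base axis. Payload 5.5 kg.
Tool frame: the origin (TCP) lies midway between the tips of the shut fingers; the grasp point (between the pads) lies 19 mm behind it (arm.hold_point_z is the distance from the TCP to the grasp point, in m); z points along the fingers, x is the direction in which the jaws open and shut, and the axes are right-handed (so a half turn about z gives the same grasp; the last joint's range is limited). The gripper opens to 88 mm and grips with 3 to 60 N. Pads are 20 mm wide; open, the fingers measure 115 mm over their backs; the gripper's body (75 mm by 178 mm) begins 61 mm behind the grasp point.
Start: joints at [-1.354, 0.091, 1.231, -0, 1.82, -0.057], TCP at [0.162, -0.578, 0.195] pointing down, gripper open.
Joint ranges: [-2.87, 2.87], [-0.86, 2.18], [0.17, 2.46], [-1.51, 4.65], [0.06, 2.69], [-2.65, 2.65]. Speed limits (rad/s): [2.57, 2.57, 3.01, 3.14, 3.14, 3.14].

### API

Orientations are given as a unit quaternion [x, y, z, w].
In Python, from bench import arm, cams gives the robot as it stands.
- The arm moves only by the tool play_rows, never from a script. Its argument "series" is a list that holds one entry, the list of rows, each a list of 7 numbers: the turn, a rotation vector about the tool's x, y, z in rad, then the shift along the tool's x, y, z in m, then the closure, from 0 (fully open) to 1 (shut). A call has 1 to 12 rows; each row is the pose to reach, as a shift and turn from the pose commanded when the call began, along the tool's axes at that moment; what a row does not reach only later rows make up. A row lasts 1/10 s, in which the tool goes at most 50 mm and 8.59 degrees, less where a joint would pass 70% of its speed; a pose out of reach is approached as far as the arm can. A call with a gripper value outside its range is refused whole. The fingers move at their own pace and stop on an object; "force" is the grip in N (left out, the last holds). Time passes only in rows, so rows that repeat a pose let the fingers close. It gives the time, the measured TCP pose, the force and the opening at its end, in the units of the state.
- arm.read_state(): the state, without advancing time (a new reading comes with each control period).
- cams.read_camera(name): name is "scene" or "top" or "wrist"; returns (picture, depth): 400x640x3 uint8, red, green, blue; 400x640 float32, m along the optical axis (not along the pixel's ray), 0 where there is no reading.
- cams.calibration(name): a dict with "intrinsics" (3x3 intrinsics, pixels), "camera_from_world" (4x4, takes a point from world to camera coordinates); the wrist camera has in their place "tool_from_camera" (4x4, takes a point from camera to tool coordinates, whose origin is the TCP and whose axes are the tool frame's). Camera axes: x right, y down, z forward; pixel columns grow to the right and rows downward; lengths in m; the calibration is good to about 2 mm. The wrist camera is an equidistant fisheye: a pixel r from the principal point sees the ray r / f radians off the axis. A picture is of the moment at which its call begins: read the wrist's pose just before it. calibration takes no time and is no camera call.
- arm.hand_in(): hands the job in, once; it reports no verdict.
The state is a dict: "time": time; "qpos": joint angles; "joint_velocities": joint speeds; "joint_torque": joint torques, N m; "tool_pos": TCP position; "tcp_rot": TCP orientation; "wrist_force": force on the tool from outside, world axes, zero at the start; "ft_torque": the same for the moment, N m; "finger_gap": finger opening in m.
Only numpy, scipy, OpenCV 4.12 (cv2) and the standard library are available. Lean on these libraries where they do the work, as an engineer would, in place of code of your own. Each camera call takes 0.05 s, during which the arm holds its last target. There are 200 camera calls.

## Working session

There is one attempt and no reset: what is moved stays moved. The work goes in short steps, Python scripts to look and compute and a tool call to move; the robot and the scene stay as the last step left them, time stands still between calls to the robot, and variables do not carry over. Pictures are saved under pics/ and viewed, about 8 in all and at most 12, crops included, and the job is handed in when it is done.

Besides the shell and the picture viewer there is one more tool, called after "Emit:" as name(argument=value, ...) on one line, values as JSON. play_rows: Moves the arm, as the interface text tells. Its arguments: {"type":"object","properties":{"series":{"type":"array","items":{"type":"array","items":{"type":"array","items":{"type":"number"}}}},"force":{"type":"number"}},"required":["series"]}

```bash
ls; mkdir -p pics; python3 - <<'E'
from bench import arm,cams
import cv2,numpy as np
for n in ("scene","top"):
    p,d=cams.read_camera(n); cv2.imwrite(f"pics/{n}0.png",p[...,::-1]); np.savez(f"{n}0.npz",p=p,d=d)
    c=cams.calibration(n); print(c)
s=arm.read_state(); print(s)
E
```

```text
pics
{'intrinsics': array([[450.23228348,   0.        , 318.6596508 ],
       [  0.        , 450.23228348, 202.06804353],
       [  0.        ,   0.        ,   1.        ]]), 'camera_from_world': array([[-0.00532185,  0.99989909,  0.01317137,  0.06837257],
       [ 0.76260049,  0.01257827, -0.64674746, -0.32817713],
       [-0.64684787,  0.0066026 , -0.76259048,  1.24774749],
       [ 0.        ,  0.        ,  0.        ,  1.        ]])}
{'intrinsics': array([[378.51066212,   0.        , 315.31534792],
       [  0.        , 378.51066212, 198.68695291],
       [  0.        ,   0.        ,   1.        ]]), 'camera_from_world': array([[-0.0092622 , -0.9996752 , -0.02374257, -0.04532256],
       [-0.98085232,  0.01370178, -0.19427038,  0.51024545],
       [ 0.1945326 ,  0.02148858, -0.98066065,  0.66516536],
       [ 0.        ,  0.        ,  0.        ,  1.        ]])}
{'time': 0.1, 'qpos': array([-1.35363274e+00,  9.17755447e-02,  1.23175293e+00, -1.70088285e-05,
        1.81980335e+00, -5.67073765e-02]), 'joint_velocities': array([ 0.00114486, -0.00102083, -0.00242705,  0.00014068,  0.00012352,
        0.00031831]), 'joint_torque': array([ 2.50890444e-03, -4.47857809e+01, -4.07568169e+01,  7.00776069e-02,
        2.84383009e-02, -9.95431765e-05]), 'tool_pos': array([ 0.16219648, -0.57733548,  0.19423188]), 'tcp_rot': array([ 7.97011658e-01, -6.03963295e-01, -6.67534776e-04, -5.57356386e-04]), 'wrist_force': array([-0.23794179,  0.60767496,  0.28837857]), 'ft_torque': array([0.02365681, 0.01672993, 0.00416968]), 'finger_gap': 0.08782558131492538}
```

View pics/scene0.png

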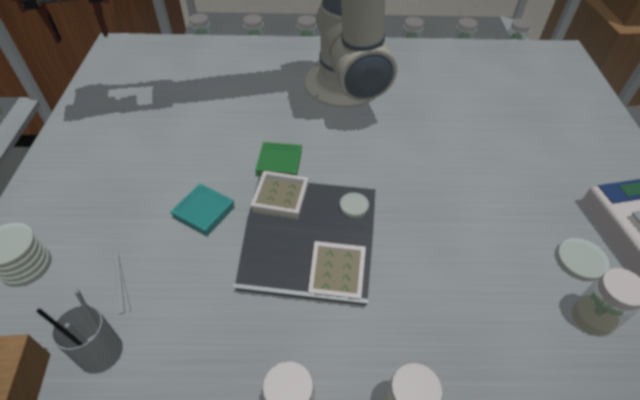

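View pics/top0.png

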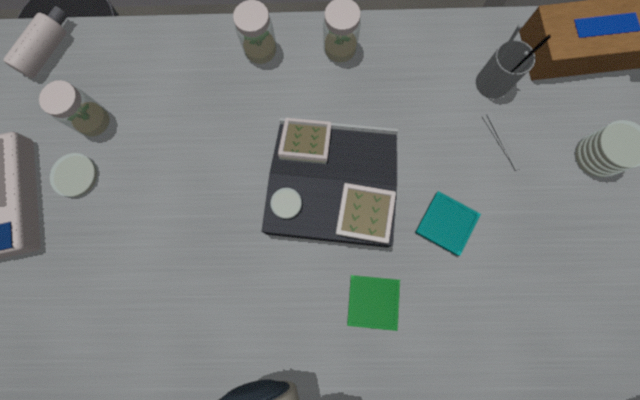

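The scene shows the dish at the top pixel (367,213), the finished dish at (305,141), the petri at (286,203) and the stand's x pointing roughly along world +x. Next I measure with depth.

```bash
cat > h.py <<'E'
import numpy as np,cv2
from bench import arm,cams
def cloud(n,d):
    c=cams.calibration(n);K=c["intrinsics"];T=np.linalg.inv(c["camera_from_world"])
    v,u=np.mgrid[:400,:640]
    P=np.stack([(u-K[0,2])/K[0,0]*d,(v-K[1,2])/K[1,1]*d,d],-1)
    return P@T[:3,:3].T+T[:3,3]
def rect(P2):
    r=cv2.minAreaRect(P2.astype(np.float32)); return r
E
python3 - <<'E'
from h import *
for n in("top","scene"):
    f=np.load(f"{n}0.npz");p=f["p"].astype(int);d=f["d"];W=cloud(n,d)
    x,y,z=W[...,0],W[...,1],W[...,2]
    reg=(d>0)&(x>.3)&(x<.8)&(y>-.3)&(y<.3)
    br=p.max(-1)
    tab=reg&(abs(z)<.01);print(n,"table z",np.median(z[tab]))
    dark=reg&(br<85)&(z>.008)
    dark=cv2.erode(dark.astype(np.uint8),np.ones((3,3)))>0
    land=dark&(abs(z-.063)<.004)
    print("land z",np.median(z[land]),land.sum())
    sl=dark&(z<.055)
    A=np.c_[x[sl],y[sl],np.ones(sl.sum())]
    for _ in range(5):
        c=np.linalg.lstsq(A,z[sl],rcond=None)[0];r=abs(A@c-z[sl]);
        k=r<.003
        c=np.linalg.lstsq(A[k],z[sl][k],rcond=None)[0]
    print("slope",c,k.mean(),np.degrees(np.arctan(np.hypot(*c[:2]))),"heading",np.arctan2(-c[1],-c[0]))
    # any point on stand
    st=reg&(z>.008)&(z<.1)&(br<90)
    allm=((reg&(z>.012)&(z<.1))).astype(np.uint8)
    nl,lab,stt,_=cv2.connectedComponentsWithStats(allm)
    i=1+stt[1:,4].argmax();m=lab==i
    m2=cv2.erode(m.astype(np.uint8),np.ones((3,3)))>0
    print("stand rect",rect(np.c_[x[m],y[m]]))
    wh=m&(p.min(-1)>130)
    nl,lab,stt,ce=cv2.connectedComponentsWithStats(wh.astype(np.uint8))
    for i in range(1,nl):
        if stt[i,4]>40:
            k=lab==i;print(stt[i],rect(np.c_[x[k],y[k]]),"zmed",np.median(z[k]),np.percentile(z[k],[5,95]))
    for nm,(u,v) in dict(top=dict(dish=(367,213),nb=(305,141),pet=(286,203)),scene=dict(dish=(281,192),nb=(337,270),pet=(354,205)))[n].items(): print(nm,W[v-3:v+4,u-3:u+4].mean((0,1)))
E
```

```text
top table z 0.0008653889786139901
land z 0.06355820776290055 4079
slope [-0.29860342  0.03565315  0.22481358] 0.2671559633027523 16.737313330940133 heading -0.11883708830505973
stand rect ((0.5517815351486206, -0.08461935818195343), (0.24015909433364868, 0.23716028034687042), 83.27227783203125)
[278 118 120  41 787] ((0.624701201915741, -0.09343696385622025), (0.23740987479686737, 0.09028830379247665), 83.60792541503906) zmed 0.043740822956340075 [0.02850741 0.06960395]
[336 183  60  60 904] ((0.47948896884918213, -0.1433226466178894), (0.09606268256902695, 0.09805867075920105), 79.06134033203125) zmed 0.08657606019906244 [0.08342667 0.08844492]
[271 188  30  30 704] ((0.498026967048645, 0.0023263543844223022), (0.054089419543743134, 0.05297331511974335), 0.3849658966064453) zmed 0.07780626458746259 [0.07588219 0.07976033]
dish [ 0.47535653 -0.1433459   0.08586701]
nb [ 0.62215983 -0.0325206   0.0560906 ]
pet [ 4.94291848e-01 -1.65281742e-04  9.14446361e-02]
scene table z -0.0005496378964265913
land z 0.06232577868522504 2752
slope [-0.35472785  0.04039298  0.25825212] 0.9540402523280265 19.647592479806498 heading -0.1133819753989837
stand rect ((0.4871092438697815, -0.09044124186038971), (0.2647542953491211, 0.36682218313217163), 83.31311798095703)
[251 171  57  42 649] ((0.4451453387737274, -0.1429351419210434), (0.1057542935013771, 0.16707561910152435), 87.95609283447266) zmed 0.08540371183224671 [0.0633099  0.08740355]
[341 193  27  22 468] ((0.49830010533332825, 0.0014100335538387299), (0.05178411677479744, 0.05314503610134125), 25.15268898010254) zmed 0.07647361968281174 [0.07460688 0.07833083]
[ 233  241  135   63 1465] ((0.6184067726135254, -0.09389552474021912), (0.2402314841747284, 0.10317940264940262), 83.37023162841797) zmed 0.03895213101531991 [0.02566232 0.06744205]
dish [ 0.47854521 -0.13997053  0.08432689]
nb [ 0.65806755 -0.0353947   0.09285168]
pet [0.50251856 0.00114657 0.07644876]
```

```bash
cat >> h.py <<'E'
from scipy.spatial.transform import Rotation as Ro
H=-0.117; O=np.array([.5443,-.0837,.063])
S=Ro.from_euler('z',H); X,Y,Z=S.as_matrix().T
SL=S*Ro.from_euler('y',np.radians(20))   # slope frame
def R0(tilt=0):  # tool: x=-stand y, y=-stand x, z=down ; tilt (rad) leans square to slope
    B=Ro.from_matrix(np.c_[-Y,-X,-Z]); return S*Ro.from_euler('y',tilt)*S.inv()*B
def stand(p): return S.inv().apply(np.array(p)-O)
def slope(p): return SL.inv().apply(np.array(p)-O)
def go(p,tilt=0):
    s=arm.read_state();R=Ro.from_quat(s["tcp_rot"])
    print("t",s["time"],"pos",s["tool_pos"].round(4),"turn",(R.inv()*R0(tilt)).as_rotvec().round(3),"shift",R.inv().apply(np.array(p)-s["tool_pos"]).round(4))
E
python3 - <<'E'
from h import *
d=np.array([.479,-.143,.13]);print(stand(d),stand([.498,.0019,.07]));go(d)
E
```

```text
[-0.05793128 -0.06651726  0.067     ] [-0.05597583  0.07961003  0.007     ]
t 0.1 pos [ 0.1622 -0.5773  0.1942] turn [0.    0.002 0.391] shift [-0.3324 -0.4225  0.0648]
```

Emit:
play_rows(series=[[[0, 0.002, 0.391, -0.332, -0.422, 0, 1], [0, 0.002, 0.391, -0.332, -0.422, 0, 1], [0, 0.002, 0.391, -0.332, -0.422, 0, 1], [0, 0.002, 0.391, -0.332, -0.422, 0, 1], [0, 0.002, 0.391, -0.332, -0.422, 0, 1], [0, 0.002, 0.391, -0.332, -0.422, 0, 1], [0, 0.002, 0.391, -0.332, -0.422, 0, 1], [0, 0.002, 0.391, -0.332, -0.422, 0, 1], [0, 0.002, 0.391, -0.332, -0.422, 0, 1], [0, 0.002, 0.391, -0.332, -0.422, 0, 1], [0, 0.002, 0.391, -0.332, -0.422, 0.065, 1], [0, 0.002, 0.391, -0.332, -0.422, 0.065, 1]]])

```text
time: 1.3
tool_pos: [0.479, -0.1411, 0.1272]
tcp_rot: [-0.666, 0.746, 0.001, -0.001]
wrist_force: [0.7, -0.4, -1.2]
finger_gap: 0.0005
```

```bash
python3 - <<'E'
from h import *
go([.479,-.143,.09]);s=arm.read_state();print(s["wrist_force"],s["finger_gap"])
p,d=cams.read_camera("wrist");cv2.imwrite("pics/w1.png",p[...,::-1])
E
```

```text
t 1.3 pos [ 0.479  -0.1411  0.1272] turn [ 0.002 -0.001  0.003] shift [ 0.0018 -0.0003  0.0372]
[ 0.72566921 -0.37175733 -1.24768535] 0.0004972453660372156
```

View pics/w1.png

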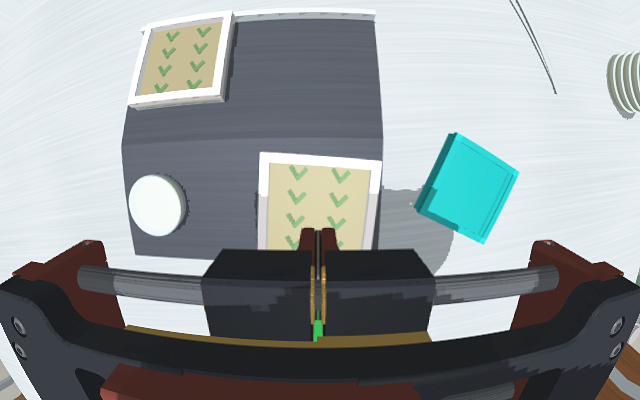

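The view shows the shut fingers over the middle of the dish's lid (about 320,235). The petri (158,205) and the finished dish (180,60) are clear. I'll press down in small steps.

Emit:
play_rows(series=[[[0, 0, 0, 0.002, 0, 0.02, 1], [0, 0, 0, 0.002, 0, 0.034, 1], [0, 0, 0, 0.002, 0, 0.038, 1], [0, 0, 0, 0.002, 0, 0.04, 1], [0, 0, 0, 0.002, 0, 0.042, 1], [0, 0, 0, 0.002, 0, 0.044, 1], [0, 0, 0, 0.002, 0, 0.044, 1]]])

```text
time: 2.05
tool_pos: [0.4786, -0.1462, 0.0866]
tcp_rot: [-0.664, 0.747, -0.001, -0.0]
wrist_force: [-0.5, -0.3, -0.2]
finger_gap: 0.0003
```

Emit:
play_rows(series=[[[0, 0, 0, 0, 0, 0.001, 1], [0, 0, 0, 0, 0, 0.002, 1], [0, 0, 0, 0, 0, 0.003, 1], [0, 0, 0, 0, 0, 0.003, 1]]])

```text
time: 2.45
tool_pos: [0.4785, -0.146, 0.0831]
tcp_rot: [-0.665, 0.747, -0.001, -0.001]
wrist_force: [-0.5, -0.1, -0.2]
finger_gap: 0.0008
```

Emit:
play_rows(series=[[[0, 0, 0, 0, 0, 0.001, 1], [0, 0, 0, 0, 0, 0.002, 1], [0, 0, 0, 0, 0, 0.002, 1]]])

```text
time: 2.75
tool_pos: [0.4784, -0.1459, 0.081]
tcp_rot: [-0.665, 0.747, -0.001, -0.001]
wrist_force: [-1.9, -0.3, 0.5]
finger_gap: 0.0005
```

Emit:
play_rows(series=[[[0, 0, 0, 0, 0, 0.001, 1], [0, 0, 0, 0, 0, 0.002, 1], [0, 0, 0, 0, 0, 0.002, 1]]])

```text
time: 3.05
tool_pos: [0.4784, -0.146, 0.079]
tcp_rot: [-0.664, 0.747, -0.001, -0.001]
wrist_force: [0.5, 0.3, 0.3]
finger_gap: 0.0005
```

```bash
python3 - <<'E'
from h import *
p,d=cams.read_camera("scene");W=cloud("scene",d)
cv2.imwrite("pics/s2.png",cv2.resize(p[130:310,200:400,::-1],(800,720))[:600])
p,d=cams.read_camera("wrist");cv2.imwrite("pics/w2.png",p[...,::-1])
print(arm.read_state())
E
```

```text
{'time': 3.15, 'qpos': array([-0.36281946, -0.17214747,  1.69203702, -0.00182238,  1.62091081,
        1.32507347]), 'joint_velocities': array([-4.31689154e-04, -2.30841081e-04, -3.13668019e-03, -3.37910137e-04,
       -9.43037546e-04, -4.32901520e-06]), 'joint_torque': array([ 3.53817868e-04, -3.30514812e+01, -4.04999363e+01,  2.30067788e-02,
       -7.21423072e-02,  1.34046632e-04]), 'tool_pos': array([ 0.47850682, -0.14601917,  0.07919409]), 'tcp_rot': array([-6.64484221e-01,  7.47301636e-01, -7.72311145e-04, -6.23387559e-04]), 'wrist_force': array([ 0.20278838, -0.06620331, -0.22390726]), 'ft_torque': array([ 0.03635348,  0.01059561, -0.01056388]), 'finger_gap': 0.0004865651677973935}
```

View pics/s2.png

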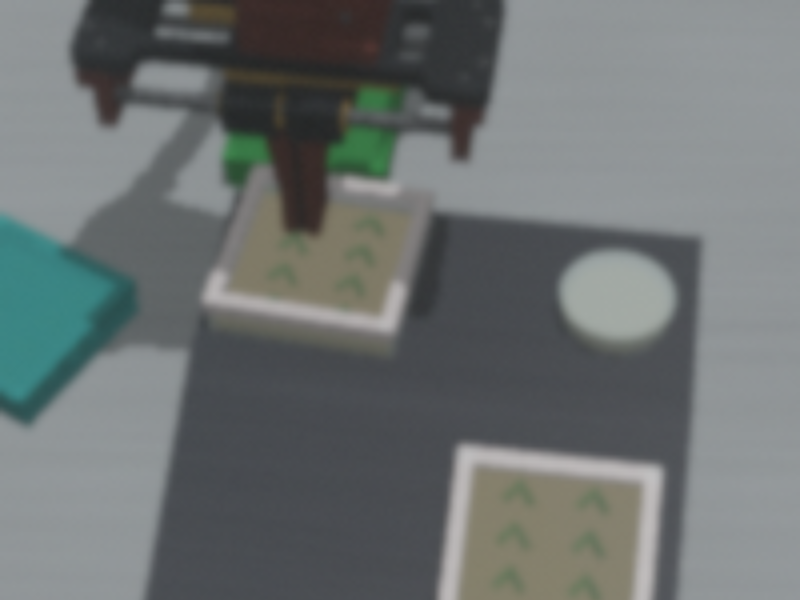

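```bash
cat >> h.py <<'E'
def rim(c,rad=.075,zr=(.0,.1),thr=130,cam="top",f=None):
    if f is None: p,d=cams.read_camera(cam)
    else: p,d=f["p"],f["d"]
    W=cloud(cam,d);m=(d>0)&(np.hypot(W[...,0]-c[0],W[...,1]-c[1])<rad)&(p.min(-1)>thr)&(W[...,2]>zr[0])&(W[...,2]<zr[1])
    n,l,s,_=cv2.connectedComponentsWithStats(m.astype(np.uint8));i=1+s[1:,4].argmax();k=l==i
    P=W[k];return p,P,rect(P[:,:2])
E
python3 - <<'E'
from h import *
c=(.479,-.143)
_,P,r=rim(c,zr=(.07,.1),f=np.load("top0.npz"));print("before",r,np.percentile(P[:,2],[10,50,90]))
p,P,r=rim(c,zr=(.07,.1));print("now",r,np.percentile(P[:,2],[10,50,90]))
_,P,r=rim(c,zr=(.07,.1),cam="scene",f=np.load("scene0.npz"));print("before",np.percentile(P[:,2],[10,50,90]))
_,P,r=rim(c,zr=(.07,.1),cam="scene");print("now",np.percentile(P[:,2],[10,50,90]))
s=arm.read_state();print(s["wrist_force"],s["tool_pos"])
E
```

```text
before ((0.4771873354911804, -0.1416093111038208), (0.09256266802549362, 0.09271081537008286), 79.2013931274414) [0.08486863 0.08662537 0.08807513]
now ((0.4384687542915344, -0.11847810447216034), (0.030548539012670517, 0.007625740487128496), 79.31253051757812) [0.08466253 0.08631667 0.08827702]
before [0.08385576 0.08549345 0.08690189]
now [0.08357111 0.08520151 0.08676865]
[-0.28309653  0.35082479  0.28207641] [ 0.47854298 -0.14599812  0.07929064]
```

Emit:
play_rows(series=[[[0, 0, 0, 0, 0, 0.001, 1], [0, 0, 0, 0, 0, 0.002, 1]]])

```text
time: 3.45
tool_pos: [0.4785, -0.1461, 0.0772]
tcp_rot: [-0.664, 0.747, -0.001, -0.001]
wrist_force: [0.4, 1.2, 0.5]
finger_gap: 0.0004
```

View pics/w2.png

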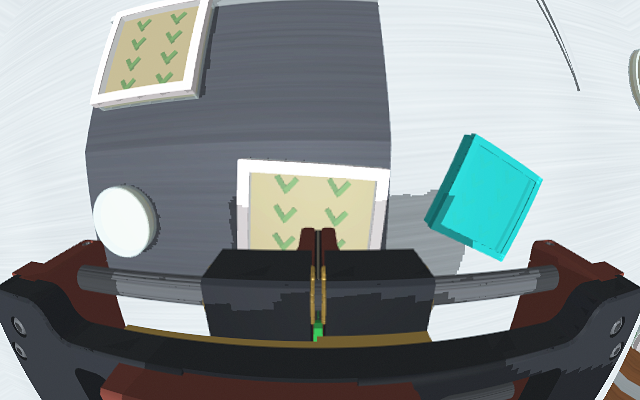

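Emit:
play_rows(series=[[[0, 0, 0, 0, 0, 0.001, 1], [0, 0, 0, 0, 0, 0.002, 1]]])

```text
time: 3.65
tool_pos: [0.4785, -0.146, 0.0751]
tcp_rot: [-0.664, 0.747, -0.001, -0.001]
wrist_force: [-0.0, 0.2, 0.4]
finger_gap: 0.0004
```

```bash
python3 - <<'E'
from h import *
f=np.load("top0.npz");W=cloud("top",f["d"])
for u in range(335,400,5): print(u,W[213,u].round(4),f["p"][213,u])
c=cams.calibration("wrist");print(c)
s=arm.read_state();print(s["wrist_force"],s["tool_pos"])
E
```

```text
335 [ 0.4796 -0.0874  0.0639] [66 64 70]
340 [ 0.4759 -0.0956  0.0866] [184 179 178]
345 [ 0.4759 -0.1045  0.0855] [130 122  96]
350 [ 0.476  -0.1134  0.0844] [132 123 100]
355 [ 0.4754 -0.122   0.0874] [131 122  99]
360 [ 0.4757 -0.1311  0.0849] [130 122  98]
365 [ 0.4752 -0.1397  0.087 ] [129 123  98]
370 [ 0.4753 -0.1487  0.0856] [131 125  99]
375 [ 0.4752 -0.1575  0.0858] [121 120  95]
380 [ 0.4752 -0.1664  0.0848] [129 122  97]
385 [ 0.4753 -0.1754  0.0838] [127 117  94]
390 [ 0.4745 -0.1836  0.0877] [191 183 183]
395 [ 4.882e-01 -2.091e-01 -3.000e-04] [108 111 113]
{'intrinsics': array([[309.70691629,   0.        , 317.61592727],
       [  0.        , 309.70691629, 202.94899662],
       [  0.        ,   0.        ,   1.        ]]), 'tool_from_camera': array([[ 9.99999796e-01, -4.00210756e-04,  4.97371821e-04,
        -1.44537458e-04],
       [ 2.68971008e-04,  9.70700862e-01,  2.40291000e-01,
        -6.55527928e-02],
       [-5.78966298e-04, -2.40290817e-01,  9.70700772e-01,
        -1.90258883e-01],
       [ 0.00000000e+00,  0.00000000e+00,  0.00000000e+00,
         1.00000000e+00]])}
[-0.01583628  0.23421309  0.42402428] [ 0.4784657  -0.14602069  0.07509667]
```

```bash
cat >> h.py <<'E'
def wcloud():
    s=arm.read_state();p,d=cams.read_camera("wrist");c=cams.calibration("wrist");K=c["intrinsics"];T=c["tool_from_camera"]
    v,u=np.mgrid[:400,:640];dx=u-K[0,2];dy=v-K[1,2];r=np.hypot(dx,dy)+1e-9;th=r/K[0,0]
    t=np.tan(th);P=np.stack([dx/r*t*d,dy/r*t*d,d],-1)@T[:3,:3].T+T[:3,3]
    return p,d,P,Ro.from_quat(s["tcp_rot"]).apply(P.reshape(-1,3)).reshape(P.shape)+s["tool_pos"]
E
python3 - <<'E'
from h import *
p,d,P,W=wcloud()
for v in range(150,260,8): print(v,[ (W[v,u]*1000).round(1).tolist() for u in (290,313,323,345)])
print("petri top",W[220,122],"nb",W[50,150])
E
```

```text
150 [[531.4, -134.2, 64.5], [529.6, -149.0, 64.2], [528.8, -155.5, 63.8], [527.2, -169.7, 63.6]]
158 [[526.2, -133.4, 63.6], [524.3, -148.4, 63.7], [523.5, -154.9, 63.4], [521.9, -169.2, 63.6]]
166 [[523.5, -135.1, 86.7], [521.9, -148.4, 87.0], [521.2, -154.1, 86.3], [519.1, -167.2, 81.9]]
174 [[518.8, -134.5, 86.7], [517.2, -147.8, 86.4], [516.3, -153.6, 85.1], [515.1, -166.4, 86.8]]
182 [[513.8, -133.6, 84.9], [512.3, -147.2, 85.3], [511.7, -153.1, 86.0], [509.9, -166.1, 84.2]]
190 [[509.1, -133.0, 85.1], [507.7, -146.7, 86.4], [506.6, -152.5, 84.3], [505.6, -165.4, 86.6]]
198 [[504.3, -132.3, 85.2], [502.8, -146.1, 86.0], [502.2, -152.0, 86.2], [500.4, -165.0, 85.4]]
206 [[499.3, -131.6, 85.1], [497.7, -145.4, 85.0], [497.3, -151.4, 86.4], [495.6, -164.5, 85.8]]
214 [[494.6, -131.0, 85.8], [492.8, -144.8, 85.4], [492.0, -150.8, 84.8], [490.5, -164.1, 85.4]]
222 [[489.3, -130.2, 85.1], [487.7, -144.2, 85.1], [486.8, -150.2, 84.4], [485.1, -163.7, 84.4]]
230 [[484.4, -129.6, 85.7], [490.4, -144.8, 108.3], [490.0, -150.1, 109.0], [480.3, -163.1, 85.4]]
238 [[479.0, -128.7, 85.1], [490.0, -144.9, 119.5], [489.5, -149.9, 119.7], [475.3, -162.6, 85.9]]
246 [[473.5, -127.9, 84.7], [490.3, -145.1, 131.1], [489.7, -149.7, 130.9], [469.7, -162.2, 85.4]]
254 [[512.9, -142.6, 191.9], [490.6, -145.2, 141.1], [489.9, -149.5, 140.9], [510.9, -156.7, 191.3]]
petri top [ 0.50159555 -0.00421765  0.07787206] nb [ 0.62354516 -0.0368943   0.05446273]
```

The lid top still reads 0.0857, although the TCP reads 0.075. Both the wrist depth and the scene picture put the actual fingertips near z≈0.10, roughly 23 mm above the stated TCP. So the fingers haven't touched the lid yet, and I'll go on down until I see force.

Emit:
play_rows(series=[[[0, 0, 0, 0, 0, 0.002, 1], [0, 0, 0, 0, 0, 0.004, 1], [0, 0, 0, 0, 0, 0.005, 1], [0, 0, 0, 0, 0, 0.006, 1]]])

```text
time: 4.1
tool_pos: [0.4785, -0.146, 0.069]
tcp_rot: [-0.664, 0.747, -0.001, -0.001]
wrist_force: [-0.7, -0.2, 0.5]
finger_gap: 0.0005
```

Emit:
play_rows(series=[[[0, 0, 0, 0, 0, 0.001, 1], [0, 0, 0, 0, 0, 0.002, 1], [0, 0, 0, 0, 0, 0.003, 1]]])

```text
time: 4.4
tool_pos: [0.4785, -0.146, 0.0662]
tcp_rot: [-0.664, 0.747, -0.001, -0.001]
wrist_force: [0.3, 0.6, -0.4]
finger_gap: 0.0006
```

Emit:
play_rows(series=[[[0, 0, 0, 0, 0, 0.001, 1], [0, 0, 0, 0, 0, 0.002, 1]]])

```text
time: 4.6
tool_pos: [0.4785, -0.146, 0.0642]
tcp_rot: [-0.664, 0.747, -0.001, -0.001]
wrist_force: [-0.6, -0.5, -1.4]
finger_gap: 0.0004
```

Emit:
play_rows(series=[[[0, 0, 0, 0, 0, 0.001, 1], [0, 0, 0, 0, 0, 0.002, 1]]])

```text
time: 4.8
tool_pos: [0.4785, -0.1461, 0.0622]
tcp_rot: [-0.664, 0.747, -0.001, -0.001]
wrist_force: [0.2, -1.2, -0.3]
finger_gap: 0.0001
```

```bash
python3 - <<'E'
from h import *
p,d,P,W=wcloud()
m=(p.min(-1)>150)&(W[...,2]>.07)&(W[...,2]<.1)&(abs(W[...,0]-.479)<.06)&(abs(W[...,1]+.143)<.06)
print("lid",np.median(W[m][:,2]))
for v in range(206,246,4): print(v,[ (W[v,u]*1000).round(1).tolist() for u in (290,313,323)])
E
```

```text
lid 0.08580285831430376
206 [[502.7, -133.3, 85.6], [501.4, -146.1, 86.5], [500.5, -151.6, 85.5]]
210 [[500.2, -132.9, 84.7], [498.9, -145.7, 85.5], [498.4, -151.3, 86.3]]
214 [[498.5, -132.8, 87.0], [496.9, -145.5, 86.8], [495.6, -151.0, 84.6]]
218 [[495.6, -132.3, 85.1], [494.4, -145.2, 86.2], [493.3, -150.8, 84.6]]
222 [[493.2, -131.9, 84.9], [491.7, -144.9, 85.0], [491.4, -150.5, 86.1]]
226 [[490.9, -131.6, 85.0], [489.5, -144.6, 85.4], [488.6, -150.2, 84.8]]
230 [[488.8, -131.3, 85.9], [490.6, -144.9, 95.8], [490.2, -150.2, 96.4]]
234 [[486.3, -131.0, 85.7], [490.5, -144.9, 101.7], [490.1, -150.1, 102.4]]
238 [[484.0, -130.7, 86.1], [490.1, -144.9, 106.6], [489.4, -149.9, 106.5]]
242 [[481.2, -130.1, 84.9], [490.2, -145.0, 112.4], [490.3, -149.8, 114.3]]
```

The tip edge now shows about 3 mm above the lid. Going on down.

Emit:
play_rows(series=[[[0, 0, 0, 0, 0, 0.001, 1], [0, 0, 0, 0, 0, 0.002, 1]]])

```text
time: 5.05
tool_pos: [0.4786, -0.146, 0.0602]
tcp_rot: [-0.664, 0.747, -0.001, -0.001]
wrist_force: [0.2, 0.8, -0.4]
finger_gap: 0.0005
```

Emit:
play_rows(series=[[[0, 0, 0, 0, 0, 0.001, 1], [0, 0, 0, 0, 0, 0.002, 1]]])

```text
time: 5.25
tool_pos: [0.4786, -0.1461, 0.0584]
tcp_rot: [-0.664, 0.747, -0.001, -0.001]
wrist_force: [-1.3, 0.3, 4.0]
finger_gap: 0.0004
```

Emit:
play_rows(series=[[[0, 0, 0, 0, 0, 0.001, 1], [0, 0, 0, 0, 0, 0.002, 1]]])

```text
time: 5.45
tool_pos: [0.4786, -0.1461, 0.0569]
tcp_rot: [-0.664, 0.747, -0.001, -0.001]
wrist_force: [-1.6, 1.1, 4.3]
finger_gap: 0.0003
```

Contact at TCP z≈0.059, so the true tips sit about 27 mm behind the stated TCP. The lid gives at about 4 N, so I'll go on until it bottoms.

Emit:
play_rows(series=[[[0, 0, 0, 0, 0, 0.001, 1], [0, 0, 0, 0, 0, 0.002, 1], [0, 0, 0, 0, 0, 0.003, 1]]])

```text
time: 5.75
tool_pos: [0.4786, -0.1461, 0.0538]
tcp_rot: [-0.664, 0.747, -0.001, -0.0]
wrist_force: [-3.9, 2.4, 11.7]
finger_gap: 0.0004
```

Emit:
play_rows(series=[[[0, 0, 0, 0, 0, 0.001, 1], [0, 0, 0, 0, 0, 0.002, 1]]])

```text
time: 5.95
tool_pos: [0.4787, -0.1461, 0.0537]
tcp_rot: [-0.665, 0.747, -0.001, -0.0]
wrist_force: [-8.9, 3.9, 20.6]
finger_gap: 0.0003
```

Emit:
play_rows(series=[[[0, 0, 0, 0, 0, -0.03, 1], [0, 0, 0, 0, 0, -0.07, 1], [0, 0, 0, 0, 0, -0.07, 1], [0, 0, 0, 0, 0.075, -0.07, 0.3], [0, 0, 0, 0, 0.075, -0.07, 0.3], [0, 0, 0, 0, 0.075, -0.07, 0.3], [0, 0, 0, 0, 0.075, -0.07, 0.3]]])

```text
time: 6.65
tool_pos: [0.4042, -0.1373, 0.1207]
tcp_rot: [-0.664, 0.747, -0.001, -0.0]
wrist_force: [0.5, 0.1, -0.6]
finger_gap: 0.029
```

```bash
cat >> h.py <<'E'
def push(x,y=-.064,h=.006): # TCP world for finger front face at stand x, tip h above landing
    return O+S.apply([x-.0116,y,h-.0273])
E
python3 - <<'E'
from h import *
p,d,P,W=wcloud()
np.savez("w3.npz",p=p,d=d,W=W)
m=(p.min(-1)>150)&(W[...,2]>.07)&(W[...,2]<.1)&(abs(W[...,0]-.479)<.065)&(abs(W[...,1]+.143)<.065)
n,l,s,_=cv2.connectedComponentsWithStats(m.astype(np.uint8));k=l==1+s[1:,4].argmax()
r=rect(W[k][:,:2]);print("lid",np.median(W[k][:,2]),r,stand([*r[0],.07]))
land=(p.max(-1)<130)&(abs(W[...,2]-.063)<.006)&(W[...,0]<.56)&(W[...,0]>.43);print("landing",np.median(W[land][:,2]))
g=(p[...,1].astype(int)-p[...,0]>60);print("green z",np.percentile(W[g][:,2],[50,95]) if g.any() else None)
print(arm.read_state()["finger_gap"]);go(push(-.118))
p,d=cams.read_camera("top");cv2.imwrite("pics/t3.png",cv2.resize(p[90:350,220:480,::-1],(600,600)))
E
```

```text
lid 0.08113040587338545 ((0.47754350304603577, -0.14011654257774353), (0.09332297742366791, 0.09287838637828827), 79.08317565917969) [-0.05971442 -0.06382354  0.007     ]
landing 0.06358554803737917
green z [0.02416535 0.02593178]
0.03303877364307404
t 6.7 pos [ 0.4045 -0.1373  0.1208] turn [-0.001 -0.002 -0.   ] shift [-0.0057 -0.0029  0.0791]
```

View pics/t3.png

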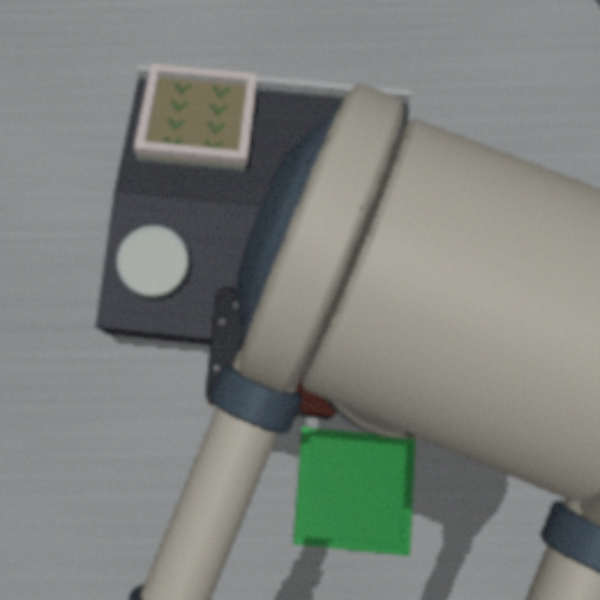

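The lid is shut: its top is at 0.0811 over a landing at 0.0636. The dish is at stand (-60,-64) mm, skewed -0.07 rad. In the picture the petri (152,260) and the finished dish (195,115) are untouched, and the green look-alike (355,490) is well below the fingers. I'll go down behind the dish next.

Emit:
play_rows(series=[[[0, 0, 0, -0.006, -0.003, 0, 0.3], [0, 0, 0, -0.006, -0.003, 0.04, 0.3], [0, 0, 0, -0.006, -0.003, 0.077, 0.3], [0, 0, 0, -0.006, -0.003, 0.077, 0.3], [0, 0, 0, -0.006, -0.003, 0.077, 0.3]]])

```text
time: 7.25
tool_pos: [0.4078, -0.1313, 0.0444]
tcp_rot: [-0.665, 0.747, -0.0, -0.001]
wrist_force: [1.3, -1.7, 0.4]
finger_gap: 0.0615
```

```bash
cat >> h.py <<'E'
def rep(tag=None):
    p,d,P,W=wcloud();s=arm.read_state()
    L=S.inv().apply(W.reshape(-1,3)-O).reshape(W.shape); Q=SL.inv().apply(W.reshape(-1,3)-O).reshape(W.shape)
    m=(p.min(-1)>150)&(L[...,1]<0)&(L[...,1]>-.13)&(Q[...,2]>.011)&(L[...,0]>-.12)&(Q[...,0]<.135)&(W[...,2]<.105)
    n,l,st,_=cv2.connectedComponentsWithStats(m.astype(np.uint8));k=l==1+st[1:,4].argmax()
    for nm,F in(("stand",L),("slope",Q)):
        A=F[k];r=rect(A[:,:2]);print(nm,"rect",np.round(r[0],4),np.round(r[1],4),round(r[2],1),"z",np.percentile(A[:,2],[5,50,95]).round(4),"n",k.sum())
    print("t",s["time"],"F",s["wrist_force"].round(1),"gap",s["finger_gap"],"tcp stand",stand(s["tool_pos"]).round(4),"tcp slope",slope(s["tool_pos"]).round(4))
    if tag: cv2.imwrite(f"pics/{tag}.png",p[...,::-1])
    return p,W,L,Q
E
python3 -c "
from h import *
rep('w4')"
```

```text
stand rect [-0.0164 -0.0667] [0.0926 0.0111] 89.3 z [0.0181 0.0192 0.0202] n 1992
slope rect [-0.0219 -0.0667] [0.0926 0.0112] 89.1 z [0.0112 0.0123 0.0139] n 1992
t 7.3 F [0.4 0.3 0.5] gap 0.06163817506700731 tcp stand [-0.129  -0.0636 -0.0171] tcp slope [-0.1154 -0.0636 -0.0602]
```

View pics/w4.png

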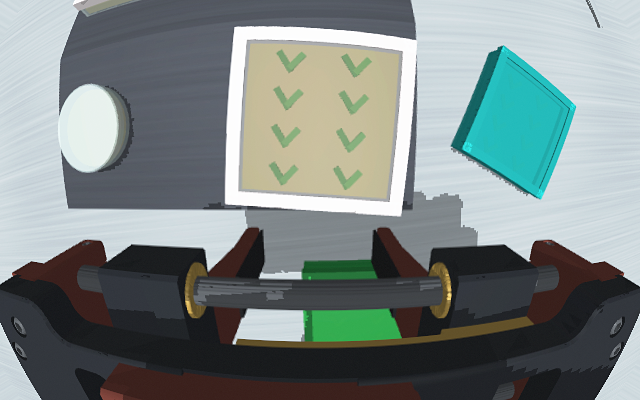

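The fingers straddle the dish's back edge squarely, with dish and fingers both centred near u=318. Now I'll push over the landing.

Emit:
play_rows(series=[[[0, 0, 0, 0, -0.006, 0, 0.3], [0, 0, 0, 0, -0.011, 0, 0.3], [0, 0, 0, 0, -0.016, 0, 0.3], [0, 0, 0, 0, -0.021, 0, 0.3], [0, 0, 0, 0, -0.026, 0, 0.3], [0, 0, 0, 0, -0.031, 0, 0.3], [0, 0, 0, 0, -0.036, 0, 0.3], [0, 0, 0, 0, -0.042, 0, 0.3], [0, 0, 0, 0, -0.048, 0, 0.3], [0, 0, 0, 0, -0.05, 0, 0.3]]])

```text
time: 8.3
tool_pos: [0.4579, -0.1376, 0.0441]
tcp_rot: [-0.665, 0.747, -0.001, -0.001]
wrist_force: [-1.1, 0.0, 2.1]
finger_gap: 0.0613
```

```bash
sed -i 's/(Q\[...,2\]>.011)/((Q[...,2]>.011)|(L[...,2]>.011))/' h.py; python3 -c "
from h import *
rep('w5')"
```

```text
stand rect [-0.0216 -0.0613] [0.0932 0.0932] 0.1 z [0.0169 0.0181 0.0198] n 29209
slope rect [-0.0263 -0.0613] [0.088  0.0932] 0.1 z [-0.0039  0.0101  0.0249] n 29209
t 8.35 F [-0.6 -0.8 -1.3] gap 0.061317902602804876 tcp stand [-0.0795 -0.0636 -0.0189] tcp slope [-0.0682 -0.0636 -0.0449]
```

The dish is square to the stand now, centred at (-22,-61) mm. Next I push it over the crest.

Emit:
play_rows(series=[[[0, 0, 0, 0, -0.005, 0, 0.3], [0, 0, 0, 0, -0.01, 0, 0.3], [0, 0, 0, 0, -0.015, 0, 0.3], [0, 0, 0, 0, -0.02, 0, 0.3], [0, 0, 0, 0, -0.024, 0, 0.3], [0, 0, 0, 0, -0.028, 0, 0.3], [0, 0, 0, 0, -0.032, 0, 0.3], [0, 0, 0, 0, -0.036, 0, 0.3], [0, 0, 0, 0, -0.04, 0, 0.3], [0, 0, 0, 0, -0.045, 0, 0.3], [0, 0, 0, 0, -0.05, 0, 0.3]]])

```text
time: 9.45
tool_pos: [0.5075, -0.1435, 0.0442]
tcp_rot: [-0.664, 0.747, -0.001, -0.001]
wrist_force: [-0.4, -0.6, -1.0]
finger_gap: 0.0613
```

```bash
python3 -c "
from h import *
rep('w6')"
```

```text
stand rect [ 0.0298 -0.0614] [0.0931 0.0874] 90.0 z [-0.0054  0.0122  0.024 ] n 21547
slope rect [ 0.0253 -0.0614] [0.093 0.093] 89.9 z [0.0167 0.018  0.0195] n 21547
t 9.5 F [-1.2  0.4 -0.5] gap 0.06137275379740036 tcp stand [-0.0291 -0.0636 -0.0188] tcp slope [-0.0209 -0.0636 -0.0276]
```

View pics/w6.png

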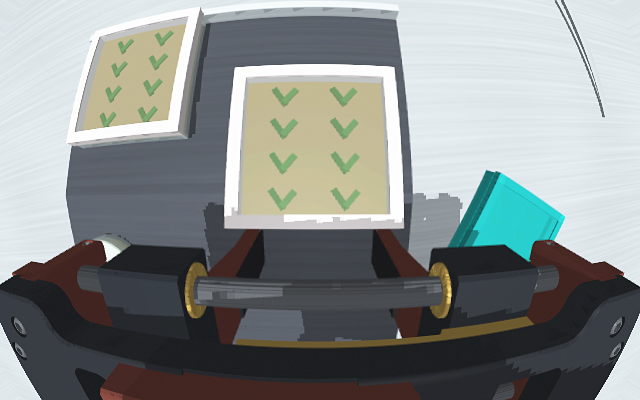

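The dish lies flat and square on the slope at slope (25,-61) mm, lid height 18.0 mm. The finished dish (135,75) is untouched. I'll back off, tilt the tool square to the slope and re-approach.

```bash
cat >> h.py <<'E'
def psl(x,y=-.062,h=.008): return O+SL.apply([x-.0116,y,h-.0273])
E
python3 -c "
from h import *
go(psl(-.034,h=.035),np.radians(20));go(psl(-.034),np.radians(20))"
```

```text
t 9.5 pos [ 0.508  -0.1435  0.0442] turn [-0.35  -0.002 -0.001] shift [-0.0016  0.0111 -0.0416]
t 9.5 pos [ 0.508  -0.1435  0.0442] turn [-0.35  -0.002 -0.001] shift [-0.0016  0.0204 -0.0163]
```

Emit:
play_rows(series=[[[0, 0, 0, -0.002, 0.025, -0.01, 0.3], [0, 0, 0, -0.002, 0.025, -0.042, 0.3], [-0.12, 0, 0, -0.002, 0.025, -0.042, 0.3], [-0.24, -0.001, 0, -0.002, 0.025, -0.042, 0.3], [-0.35, -0.002, 0, -0.002, 0.02, -0.042, 0.3], [-0.35, -0.002, 0, -0.002, 0.02, -0.03, 0.3], [-0.35, -0.002, 0, -0.002, 0.02, -0.02, 0.3], [-0.35, -0.002, 0, -0.002, 0.02, -0.017, 0.3], [-0.35, -0.002, 0, -0.002, 0.02, -0.017, 0.3]]])

```text
time: 10.4
tool_pos: [0.4867, -0.139, 0.0619]
tcp_rot: [-0.654, 0.736, 0.129, -0.115]
wrist_force: [-0.3, 0.6, -0.2]
finger_gap: 0.0611
```

```bash
python3 -c "
from h import *
rep('w7')
print((Ro.from_quat(arm.read_state()['tcp_rot']).inv()*R0(np.radians(20))).as_rotvec())"
```

```text
stand rect [ 0.0307 -0.0613] [0.0931 0.0871] 89.9 z [-0.0057  0.0078  0.023 ] n 29988
slope rect [ 0.0263 -0.0613] [0.0931 0.0925] 90.0 z [0.0166 0.0179 0.0195] n 29988
t 10.45 F [ 0.2 -0.1  0.6] gap 0.06150101620802422 tcp stand [-0.0504 -0.0617 -0.0004] tcp slope [-0.0473 -0.0617 -0.0176]
[-0.00231097 -0.00013161 -0.0009137 ]
```

Emit:
play_rows(series=[[[0, 0, 0, 0, -0.006, 0, 0.3], [0, 0, 0, 0, -0.011, 0, 0.3], [0, 0, 0, 0, -0.015, 0, 0.3], [0, 0, 0, 0, -0.019, 0, 0.3], [0, 0, 0, 0, -0.024, 0, 0.3], [0, 0, 0, 0, -0.029, 0, 0.3], [0, 0, 0, 0, -0.034, 0, 0.3], [0, 0, 0, 0, -0.039, 0, 0.3], [0, 0, 0, 0, -0.044, 0, 0.3], [0, 0, 0, 0, -0.049, 0, 0.3], [0, 0, 0, 0, -0.054, 0, 0.3], [0, 0, 0, 0, -0.058, 0, 0.3]]])

```text
time: 11.65
tool_pos: [0.5419, -0.1455, 0.0411]
tcp_rot: [-0.654, 0.736, 0.13, -0.116]
wrist_force: [-0.1, -0.3, -0.4]
finger_gap: 0.0615
```

```bash
python3 -c "
from h import *
rep('w8')"
```

```text
stand rect [ 0.0714 -0.0613] [0.0931 0.0877] 89.8 z [-0.0207 -0.0076  0.008 ] n 30052
slope rect [ 0.0696 -0.0613] [0.0931 0.0929] 89.9 z [0.0166 0.0179 0.0195] n 30052
t 11.7 F [-0.1  0.9  0.9] gap 0.06152670533501287 tcp stand [ 0.005  -0.0616 -0.0222] tcp slope [ 0.0123 -0.0616 -0.0191]
```

Now 10 mm to go. The last part goes in 1 mm steps, watching the force.

Emit:
play_rows(series=[[[0, 0, 0, 0, -0.003, 0, 0.3], [0, 0, 0, 0, -0.005, 0, 0.3], [0, 0, 0, 0, -0.007, 0, 0.3], [0, 0, 0, 0, -0.008, 0, 0.3], [0, 0, 0, 0, -0.009, 0, 0.3]]])

```text
time: 12.2
tool_pos: [0.55, -0.1464, 0.0383]
tcp_rot: [-0.654, 0.736, 0.13, -0.116]
wrist_force: [-0.3, -0.3, 0.0]
finger_gap: 0.0617
```

Emit:
play_rows(series=[[[0, 0, 0, 0, -0.001, 0, 0.3], [0, 0, 0, 0, -0.001, 0, 0.3]]])

```text
time: 12.4
tool_pos: [0.5509, -0.1466, 0.0379]
tcp_rot: [-0.654, 0.736, 0.13, -0.116]
wrist_force: [-0.2, -0.1, 0.9]
finger_gap: 0.0614
```

```bash
python3 -c "
from h import *
rep()"
```

```text
stand rect [ 0.0799 -0.0612] [0.1043 0.0919] 89.5 z [-0.024  -0.0109  0.0047] n 30121
slope rect [ 0.0805 -0.0614] [0.1043 0.0984] 89.7 z [0.0166 0.0179 0.0195] n 30121
t 12.45 F [ 0.  -0.3 -0.3] gap 0.06154795577488137 tcp stand [ 0.0139 -0.0617 -0.0251] tcp slope [ 0.0216 -0.0617 -0.0188]
```

Emit:
play_rows(series=[[[0, 0, 0, 0, -0.001, 0, 0.3], [0, 0, 0, 0, -0.001, 0, 0.3]]])

```text
time: 12.65
tool_pos: [0.551, -0.1465, 0.0379]
tcp_rot: [-0.654, 0.736, 0.131, -0.116]
wrist_force: [-4.8, 0.8, 2.2]
finger_gap: 0.0615
```

Emit:
play_rows(series=[[[0, 0, 0, 0, -0.001, 0, 0.3], [0, 0, 0, 0, -0.001, 0, 0.3]]])

```text
time: 12.85
tool_pos: [0.551, -0.1466, 0.0379]
tcp_rot: [-0.654, 0.736, 0.132, -0.117]
wrist_force: [-9.2, 2.0, 5.2]
finger_gap: 0.0614
```

```bash
python3 -c "
from h import *
rep('w9')"
```

```text
stand rect [ 0.0812 -0.0617] [0.099  0.0896] 89.7 z [-0.024  -0.0109  0.0048] n 30159
slope rect [ 0.0811 -0.0616] [0.099  0.0975] 89.6 z [0.0166 0.0179 0.0195] n 30159
t 12.9 F [-9.1  1.2  5. ] gap 0.0612548407061439 tcp stand [ 0.014  -0.0617 -0.0251] tcp slope [ 0.0218 -0.0617 -0.0188]
```

View pics/w9.png

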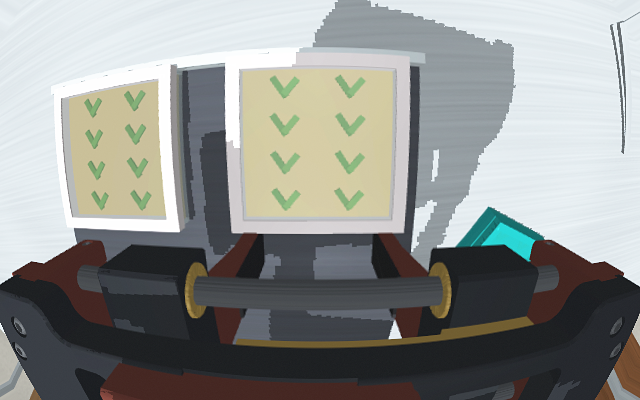

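The force rose to 10 N and motion stopped, so the dish (320,145) is against the cleat beside the untouched finished dish (125,150). I'll withdraw the hand.

Emit:
play_rows(series=[[[0, 0, 0, 0, 0.004, 0, 0.3], [0, 0, 0, 0, 0.02, 0, 0.3], [0, 0, 0, 0, 0.025, -0.03, 0.3], [0, 0, 0, 0, 0.025, -0.08, 0.3], [0, 0, 0, 0, 0.04, -0.12, 0.3], [0, 0, 0, 0, 0.09, -0.14, 0.3], [0.15, 0, 0, 0, 0.14, -0.14, 0.3], [0.35, 0, 0, 0, 0.17, -0.14, 0.3], [0.35, 0, 0, 0, 0.17, -0.14, 0.3], [0.35, 0, 0, 0, 0.17, -0.14, 0.3]]])

```text
time: 13.9
tool_pos: [0.4378, -0.1326, 0.2317]
tcp_rot: [-0.664, 0.748, -0.006, 0.004]
wrist_force: [-0.1, 0.5, 0.2]
finger_gap: 0.0613
```

```bash
python3 - <<'E'
from h import *
print(arm.read_state()["tool_pos"])
p,d=cams.read_camera("scene");np.savez("scene9.npz",p=p,d=d);cv2.imwrite("pics/s9.png",cv2.resize(p[130:310,200:400,::-1],(660,594)))
a=np.load("scene0.npz");W0=cloud("scene",a["d"]);W=cloud("scene",d)
# petri: high bright blob in same place
for nm,PW,pp in(("0",W0,a["p"]),("9",W,p)):
    L=S.inv().apply(PW.reshape(-1,3)-O).reshape(PW.shape);Q=SL.inv().apply(PW.reshape(-1,3)-O).reshape(PW.shape)
    k=(L[...,1]>.03)&(L[...,1]<.12)&(L[...,2]>.009)&(L[...,2]<.025)&(L[...,0]<-.01)&(L[...,0]>-.1);print(nm,"petri",L[k].mean(0).round(4))
    for side,lo,hi in(("nb",.005,.125),("dish",-.125,-.005)):
        k=(Q[...,1]>lo)&(Q[...,1]<hi)&(Q[...,2]>.0135)&(Q[...,2]<.028)&(Q[...,0]>.01)&(Q[...,0]<.15)
        if k.sum()>50:
            r=rect(Q[k][:,:2]);print(nm,side,np.round(r[0],4),np.round(r[1],4),round(r[2],2),"z",np.median(Q[k][:,2]).round(4),k.sum())
E
```

```text
[ 0.43783933 -0.13262141  0.23170173]
0 petri [-0.0532  0.0786  0.0133]
0 nb [0.0793 0.0599] [0.0923 0.0932] 89.99 z 0.0167 2639
9 petri [-0.0532  0.0788  0.0134]
9 nb [0.0795 0.0598] [0.0931 0.0922] 0.07 z 0.0167 2655
9 dish [ 0.0811 -0.0636] [0.0953 0.0928] 0.32 z 0.0168 2583
```

View pics/s9.png

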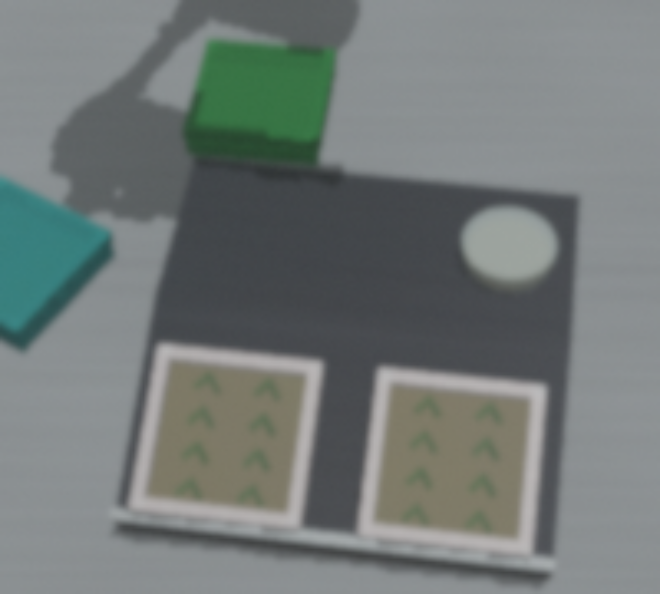

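The picture shows the dish (228,435) flush with the cleat and level with the finished dish (453,460). The round dish (508,245) hasn't moved and the hand is clear, so I'm handing in.

```bash
python3 -c "
from bench import arm
print(arm.hand_in())"
```

```text
the job is handed in; nothing more can be done
None
```

The job is handed in, at about 14 s on the robot's clock; no verdict came back. I pressed the lid shut, pushed the dish over the crest with the part-open fingers, then tilted the tool square to the slope and pushed the dish against the cleat. I then raised the hand clear.

**Last checks, in the slope frame:**

| Item | Measured | Allowed |
|---|---|---|
| Dish position down the slope | about 80–81 mm | 75 to 84 mm |
| Dish position across | about -62 to -64 mm | -78 to -31 mm |
| Dish turn | under 0.01 rad | under 0.09 rad |
| Dish lid top | 16.8 mm, against 16.7 mm for the finished dish's shut lid | shut, as the finished dish |
| Finished dish shift | under 0.5 mm | under 10 mm |
| Round dish shift | under 0.5 mm | under 20 mm |

- **Lid:** it bottomed out at about 20 N.
- **Cleat:** the push against it stopped at about 10 N.

**What disagreed:**
- **Fingertips:** they were about 27 mm behind the stated TCP. I found this from the wrist depth and the scene picture, confirmed it by the contact force on the lid, and allowed for it in every push.
- **Lid height:** the scene camera reads both lids about 1 mm low. The wrist camera gave 17.9 mm for the dish.

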